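# Catch tray in, then hold the brass plate flush on the sloped sanding pad

### The job

Slide the aluminium catch tray, with the brass offcuts in it, fully home into the slot under the sanding stand. Then pick up the rectangular brass plate by its wooden grip (not the round one), tilt it to the slope of the grey sanding pad on top of the stand, and press it lightly, with about 10 N, flat and flush on the middle of the pad. Finish while still gripping the plate and keeping it pressed there; keep the offcuts in the tray, do not force the stand's tilt setting, and leave everything else on the table where it is.

Things in the scene. Friction and masses are not known exactly. Their poses are not given: they have to be found in the camera images.
- stand: Fixed grey stand; origin on the table under its middle, z up. Slot at table level along its y axis, open at the +y end: x -50 to +50 mm, 34 mm high, floor is the table; walls and roof (top at z 40) span y -50 to +50; stop face at y = -50; flared guide lips at the mouth reach y = +69. Tray fully home: tray origin at x 0, y +10 mm, same yaw. Stage and pad sit on top.
- stage_tip (a point): Middle of the raised far edge of the aluminium stage (120 x 110 x 8 mm), on its upper face. The stage is hinged along the stand's y at stand x -60, z 48 mm, its low edge towards the robot; set to a slope of 14 to 34 degrees, different each time, held by a stiff hinge (slips above 3 N m). Axes: x up the slope, y along the hinge, z outward normal.
- pad: Grey felt-faced flat sanding pad, 95 x 95 mm (x, y), 10 mm thick, parallel to the stage, facing up and sloping down towards the robot. Origin at the middle of its face; z is the outward normal, x up the slope, y along the hinge. It is sprung along its normal: sinks about 1.2 N per mm, 12 mm at most (then it is hard); it does not rock.
- tray: Open aluminium catch tray, 94 (x) x 120 (y) x 22 mm high, walls and floor 4 mm, 0.15 to 0.3 kg, standing on the table. Origin under the middle of the box, z up. Handle: an upright fin 10 mm thick (x), from y = +60 to +110 mm, z = 2 to 36 mm, on its +y end; pinch it from above across x near y = +92. The -y end goes first into the slot.
- offcut1: Brass offcut, 26 x 16 x 6 mm, lying loose in the tray. Origin at the centre of its underside.
- offcut2: Brass disc offcut, 20 mm diameter, 6 mm thick, lying loose in the tray. Origin at the centre of its underside.
- plate: Rectangular brass plate, 60 (x) x 44 (y) x 5 mm, lying flat on the table, its flat underside to be held on the pad. Origin at the centre of the underside, z up. Wooden grip standing on its middle: 32 (x) x 14 (y) mm, from z = 5 to 45 mm; pinch it across y. About 0.13 to 0.2 kg in all.
- disc: Round brass plate, 52 mm diameter, 5 mm thick, with the same wooden grip: not the one wanted. Origin at the centre of the underside. Leave it alone.
- pliers: Red-handled pliers lying flat, 140 mm long, 65 mm wide, 14 mm high; origin at the joint. Bystander.
- jar: Glass jar with white lid, 60 mm diameter, 85 mm high; origin under its middle. Bystander.
- spool: Copper spool, 56 mm diameter, 40 mm high; origin under its middle. Bystander.
- bowl: White bowl, 84 mm diameter, 36 mm high; origin under its middle. Bystander.
- cup: White cup, 72 mm diameter, 85 mm high; origin under its middle. Bystander.
Things that resemble listed ones, but are neither listed nor needed, are in the scene too. Leave any black, blue or purple look-alike of the plate alone.

How it is judged (in metres and radians):
On the way, in this order (a step that is already met when the one before it is completed fails the run):
1. the loaded tray is fully home in the slot (x of tray in the frame of stand between -0.006 and 0.006 m and y of tray in the frame of stand between 0.004 and 0.0195 m and angle between the y axis of tray and the y axis of stand, either way round below 0.06 rad and height (world z) of tray below 0.005 m), for 0.3 s.
2. the rectangular plate is pressed flush on the middle of the pad (angle between the z axis of plate and the z axis of pad, either way round below 0.04 rad and x of plate in the frame of pad between -0.018 and 0.018 m and y of plate in the frame of pad between -0.018 and 0.018 m and z of plate in the frame of pad between -0.003 and 0.003 m and contact force between plate and pad between 4 and 20 N and contact force between the fingers and plate above 2 N), for 0.2 s.
At the end, for the whole second after the job is handed in: Tray home: within 9.5 mm of the stop, 6 mm of the slot's middle, square to 0.06 rad, flat on the table. Gripper still holds the rectangular plate at rest on the pad: parallel within 0.04 rad, within 3 mm of the face and 18 mm of its middle along each axis, pressed with 4 to 20 N (all of step 1 and all of step 2 and linear speed of plate below 0.02 m/s); the arm keeps its last pose, push and grip.
It fails at once if an offcut leaves the tray (distance between any of offcut1, offcut2 and tray above 0.08 m).
It fails at once if the stand's tilt setting is forced (distance of stage_tip from where it was at the start of the episode above 0.01 m).
It fails at once if a bystander is moved (distance of any of disc, pliers, jar, spool, bowl, cup from where it was at the start of the episode above 0.025 m).
It also fails if it takes over 67 s, if anything falls off the work surface, if the arm or the gripper's body presses on something with over 40 N, if the wrist force passes 120 N, or if a joint passes its speed limit or range.

### The arm

A 6-joint arm with a two-finger parallel gripper is mounted at the origin on the work surface. World frame = base frame: x ahead of the robot, y to its left, z up, the work surface at z = 0. Lengths are in m, angles in degrees, forces in N, time in s.
With the tool pointing down it reaches from about 0.3 to 0.75 m from the base axis. Payload 8.5 kg.
Tool frame: the origin (TCP) lies midway between the tips of the shut fingers; the grasp point (between the pads) lies 19 mm behind it; z points along the fingers, y is the line along which they close (so a half turn about z gives the same grasp; the last joint's range is limited). The gripper opens to 85 mm and grips with 20 to 120 N. Pads are 22 mm wide; open, the fingers measure 114 mm over their backs; the gripper's body (76 mm by 85 mm) begins 54 mm behind the grasp point. The pads swing forward as they close: fully open they stand 13 mm farther back than shut.
Start: joints at [61.003, 21.807, 74.336, -0, 83.858, -12.336], TCP at [0.158, 0.527, 0.231] pointing down, gripper open.
Joint ranges: [-178.18, 178.18], [-50.72, 133.34], [12.68, 142.11], [-81.47, 261.47], [9.98, 163.14], [-165.26, 165.26]. Speed limits (degrees/s): [136.94, 136.94, 180, 180, 180, 180].

### API

Orientations are given as a 3x3 rotation matrix whose columns are the frame's x, y, z axes.
In Python, from rig import monitor, optics, close_job, models gives the robot as it stands.
- The arm moves only by the tool step_arm, never from a script. Its arguments are lists of equal length, an entry for each row: "fingers": the closure, from -1 (fully open) to 1 (shut); "travel": the shift along the tool's x, y, z scaled (see below), a list of three; "twist": the turn about the tool's z scaled (see below). In form: {"fingers": [fingers, ...], "travel": [[tx, ty, tz], ...], "twist": [twist, ...]}. A call has 1 to 10 rows; each row shifts and turns the commanded pose from where the row before left it, along the tool's axes as they then stand; what a row does not reach is not made up. The controller multiplies each number of a shift by 100 mm and each number of a turn by pi rad. A row lasts 1/8 s, in which the tool goes at most 62.5 mm and 10.7 degrees, less where a joint would pass 70% of its speed; a pose out of reach is approached as far as the arm can. A call with a number of a shift or a turn outside -1 to 1 is refused whole. A call with a gripper value outside its range is refused whole. The fingers move at their own pace and stop on an object; "force" is the grip in N (left out, the last holds). Time passes only in rows, so rows that do not move let the fingers close. It gives the time, the measured TCP pose, the force, the opening and the grip force at its end, in the units of the state.
- monitor.observe(): the state, without advancing time (a new reading comes with each control period).
- optics.get_image(name): name is "side" or "top" or "wrist"; returns (picture, depth): 420x560x3 uint8, blue, green, red; 420x560 float32, m along the optical axis (not along the pixel's ray), 0 where there is no reading.
- optics.get_calibration(name): a dict with "vertical_fov" (degrees; the focal length in pixels is half the picture's height over the tangent of half this angle, whatever the lens; pixels are square), "cx", "cy" (the principal point, pixels), "distortion" ([k1, k2, p1, p2, k3] as OpenCV has them; the pictures are not rectified), "world_from_camera" (4x4, takes a point from camera to world coordinates). Camera axes: x right, y up, looking along -z (the intrinsics and any distortion apply to the point x, -y, -z); pixel columns grow to the right and rows downward; lengths in m; the calibration is good to about 2 mm. A picture is of the moment at which its call begins: read the wrist's pose just before it. get_calibration takes no time and is no camera call; for the wrist camera it gives the pose at the moment of the call.
- close_job(): hands the job in; it is judged then, once.
Trained networks look in the newest picture that a camera, given by its name, has taken for a name from the list of things; names that differ only in an ending like _2 or _b are one class to them, and where a whole thing is asked for, a point or a joint stands for the part that bears it (a point fixed in the world has none). Each returns a list of dicts, best first, with "confidence" (0 to 1); they miss things now and then, are a little off and sometimes report something else, mostly with a low value. They report only what shows in the picture. A call takes as long as a camera call. They do not tell look-alikes from the thing itself.
- models.trace(camera, query): "mask" (420x560 bool, what is visible of it) and "point" ([column, row] in pixels, amid what is visible of it).
- models.landmark_of(camera, query): "point" ([column, row] in pixels: a listed point, or the origin of a listed thing).
The state is a dict: "time_s": time; "q": joint angles; "qvel": joint speeds; "joint_efforts": joint torques, N m; "position": TCP position; "tool_rot": TCP orientation; "ft_force": force on the tool from outside, world axes, zero at the start; "wrist_torque": the same for the moment, N m; "grip_width": finger opening in m; "gripper_force": force on a finger pad.
Only numpy, scipy, OpenCV 4.12 (cv2) and the standard library are available. Lean on these libraries where they do the work, as an engineer would, in place of code of your own. Each camera call takes 0.05 s, during which the arm holds its last target. There are 200 camera calls.

## Working session

There is one attempt and no reset: what is moved stays moved. The work goes in short steps, Python scripts to look and compute and a tool call to move; the robot and the scene stay as the last step left them, time stands still between calls to the robot, and variables do not carry over. Pictures are saved under pics/ and viewed, at most 10 in all, crops included, and the job is handed in when it is done.

Besides the shell and the picture viewer there is one more tool, called after "Request:" by a JSON object that holds its "name" and its "arguments". step_arm: Moves the arm, as the interface text tells. Its arguments: {"type":"object","properties":{"fingers":{"type":"array","items":{"type":"number"}},"travel":{"type":"array","items":{"type":"array","items":{"type":"number"}}},"twist":{"type":"array","items":{"type":"number"}},"force":{"type":"number"}},"required":["fingers","travel","twist"]}

```bash
ls; mkdir -p pics
cat > h.py <<'E'
import numpy as np, cv2
from rig import monitor, optics, close_job, models
def K(c):
    f=210/np.tan(np.radians(c['vertical_fov'])/2); return np.array([[f,0,c['cx']],[0,f,c['cy']],[0,0,1]])
def rays(c,px):
    return cv2.undistortPoints(np.array(px,float).reshape(-1,1,2),K(c),np.array(c['distortion'],float)).reshape(-1,2)
def lift(c,px,d):   # pixels + depth -> world
    n=rays(c,px); d=np.array(d,float).reshape(-1); T=np.array(c['world_from_camera'])
    P=np.c_[n[:,0]*d,-n[:,1]*d,-d]; return P@T[:3,:3].T+T[:3,3]
def onz(c,px,z):    # pixels onto plane world z
    A=lift(c,px,np.ones(len(np.array(px).reshape(-1,2)))); o=np.array(c['world_from_camera'])[:3,3]
    s=(z-o[2])/(A[:,2]-o[2]); return o+s[:,None]*(A-o)
def cloud(name,mask,dep,c):
    v,u=np.nonzero(mask&(dep>0)); return lift(c,np.c_[u,v],dep[v,u])
E
python3 - <<'E'
from h import *
np.set_printoptions(precision=4,suppress=True)
s=monitor.observe(); print(s)
ims=[]
for n in ["top","side"]:
    im,d=optics.get_image(n); c=optics.get_calibration(n); cv2.imwrite(f"pics/{n}0.png",im); np.save(f"{n}0.npy",d)
    print(n,np.array(c['world_from_camera'])[:3,3],c['vertical_fov'],c['distortion'])
    for q in ["stand","stage_tip","pad","tray","plate","disc","offcut1","offcut2","pliers","jar","spool","bowl","cup"]:
        for r in models.landmark_of(n,q)[:4]:
            u,v=r['point']; P=lift(c,[[u,v]],[d[int(round(v)),int(round(u))]])[0] if 0<=u<559.5 and 0<=v<419.5 else None
            print(q,round(r['confidence'],2),np.round(r['point'],0),P)
E
```

```text
pics
{'time_s': 0.0, 'q': array([ 61.0008,  21.841 ,  74.3859,  -0.001 ,  83.858 , -12.3345]), 'qvel': array([-0.0508, -0.0062,  0.0295, -0.0396, -0.0166, -0.0632]), 'joint_efforts': array([ -0.0003, -44.8477, -23.1274,  -0.0003,   0.0049,  -0.    ]), 'position': array([0.1576, 0.5266, 0.2307]), 'tool_rot': array([[-0.958 ,  0.2868, -0.0007],
       [ 0.2868,  0.958 , -0.0013],
       [ 0.0003, -0.0015, -1.    ]]), 'ft_force': array([-0.228 , -0.1261,  0.5594]), 'wrist_torque': array([-0.0378,  0.0592,  0.0347]), 'gripper_force': 0.0, 'grip_width': 0.08523067449001992}
top [0.3052 0.0121 1.2454] 46.20015879303283 [-0.0903  0.      0.      0.      0.    ]
stand 0.68 [347. 177.] [ 0.6204 -0.1199  0.0937]
stand 0.29 [281. 131.] [0.7371 0.0424 0.0824]
stage_tip 0.94 [353. 146.] [ 0.6946 -0.1342  0.1028]
stage_tip 0.29 [249. 198.] [0.5815 0.1216 0.0058]
pad 0.89 [358. 172.] [ 0.6322 -0.147   0.0996]
tray 0.92 [247. 196.] [0.5865 0.129  0.004 ]
plate 0.87 [382. 304.] [ 0.3185 -0.2098  0.0459]
plate 0.71 [324. 256.] [ 0.4316 -0.071   0.0452]
plate 0.71 [332. 301.] [ 0.3248 -0.0899  0.0462]

[... 896 characters left out ...]
89 [279. 202.] [ 0.5911  0.1373 -0.0007]
plate 0.95 [208. 315.] [ 0.3297 -0.2258  0.0122]
plate 0.92 [244. 260.] [ 0.442  -0.0745  0.0073]
plate 0.87 [248. 291.] [ 0.4301 -0.1865  0.0197]
plate 0.71 [201. 273.] [ 0.3309 -0.0954  0.0101]
disc 0.56 [222. 192.] [0.4314 0.2308 0.0035]
offcut1 0.61 [272. 203.] [0.5683 0.1275 0.0104]
offcut1 0.49 [274. 207.] [0.572  0.1164 0.0006]
offcut2 0.61 [272. 203.] [0.5683 0.1275 0.0104]
offcut2 0.49 [274. 207.] [0.572  0.1164 0.0006]
pliers 0.5 [233. 169.] [0.4854 0.3351 0.0132]
jar 0.78 [342. 209.] [0.7492 0.0269 0.0245]
spool 0.5 [304. 173.] [0.7109 0.2594 0.0026]
bowl 0.67 [265. 157.] [0.6097 0.3952 0.0023]
cup 0.96 [283. 346.] [ 0.4647 -0.3735  0.0578]
```

Run:
```python
import cv2
a=cv2.imread('pics/top0.png')[100:350,100:480]; cv2.imwrite('pics/top0c.png',cv2.resize(a,None,fx=2.1,fy=2.1,interpolation=cv2.INTER_CUBIC))
```

```text
(no output)
```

View pics/top0c.png

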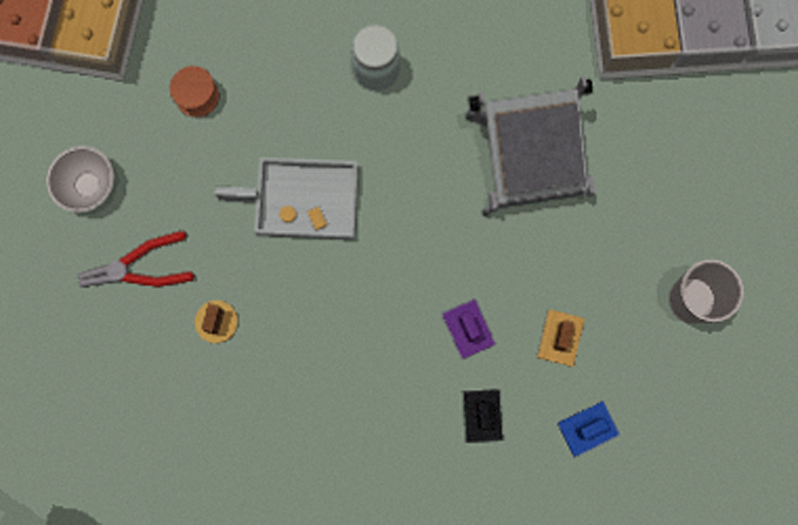

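View pics/side0.png

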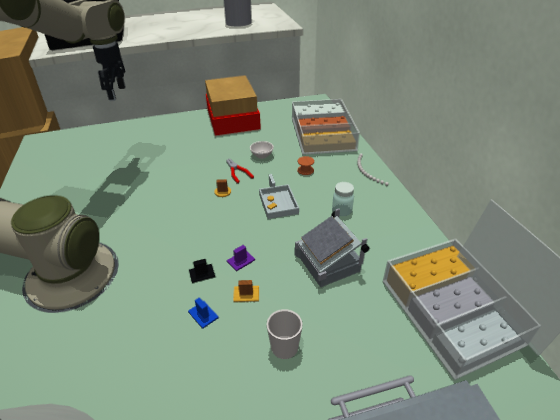

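Top crop (2.1x): the tray is at crop (308,198) with its handle to the left, holding a disc and an oblong offcut. The stand is at (540,150), with its mouth facing left (+y). Possible plates, in full-image pixels: brass rectangle (367,260), purple (323,256), black (330,298), blue (381,304), round brass (203,253). I choose the brass rectangle at (367,260).

Run:
```python
from h import *
np.set_printoptions(precision=4,suppress=True)
s=monitor.observe();print(s['time_s'])
crop=None
for n in ["top","side"]:
    im,d=optics.get_image(n); c=optics.get_calibration(n)
    for q in ["pad","tray","plate","stand"]:
        for r in models.trace(n,q)[:5]:
            P=cloud(n,r['mask'],d,c); med=np.median(im[r['mask']],0)
            print(n,q,round(r['confidence'],2),np.round(r['point']),r['mask'].sum(),'bgr',med, 'med',np.median(P,0))
            if r['confidence']<.4: continue
            if q=="pad":
                m=cv2.erode(r['mask'].astype(np.uint8),np.ones((5,5)))>0
                A=cloud(n,m,d,c); k=np.median(A,0)
                for _ in range(3):
                    _,_,V=np.linalg.svd(A-A.mean(0),full_matrices=False); N=V[2]*np.sign(V[2][2]); e=(A-A.mean(0))@N; A=A[abs(e)<.004]
                e=(P-A.mean(0))@N; P=P[abs(e)<.005]
                print('  N',N,'slope',np.degrees(np.arccos(N[2])),'az',np.degrees(np.arctan2(-N[1],-N[0])),'mean',P.mean(0))
                ux=np.cross([0,0,1],N); uy=ux/np.linalg.norm(ux); uxx=np.cross(uy,N)
                Q=np.c_[P@uxx,P@uy].astype(np.float32); R=cv2.minAreaRect(Q*1000); print('  rect',R, 'ctr', uxx*R[0][0]/1e3+uy*R[0][1]/1e3+N*(A.mean(0)@N),'uxx',uxx)
            else:
                lo={'tray':(-.005,.045),'plate':(-.003,.012),'stand':(0,.2)}[q]
                Z=P[(P[:,2]>lo[0])&(P[:,2]<lo[1])]
                if len(Z)>10: print('  rect',cv2.minAreaRect((Z[:,:2]*1000).astype(np.float32)))
                Z=P[(P[:,2]>.03)]
                if q=='plate' and len(Z)>5: print('  griptop',Z.mean(0),cv2.minAreaRect((Z[:,:2]*1000).astype(np.float32)))
    if n=="top": a=im[235:285,335:400]; cv2.imwrite('pics/platecrop.png',cv2.resize(a,None,fx=8,fy=8,interpolation=cv2.INTER_CUBIC))
```

```text
1.4
top pad 0.77 [357. 170.] 1477 bgr [84. 81. 83.] med [ 0.637  -0.1429  0.1   ]
  N [-0.4035 -0.0673  0.9125] slope 24.147936072379196 az 9.47156964842605 mean [ 0.6366 -0.1433  0.1   ]
  rect ((-592.0775146484375, 246.08428955078125), (94.41372680664062, 95.3595199584961), 0.9874849319458008) ctr [ 0.6363 -0.1433  0.0999] uxx [-0.9001 -0.1502 -0.4091]
top tray 0.79 [247. 195.] 1812 bgr [153. 155. 153.] med [0.5917 0.1369 0.0049]
  rect ((594.2459106445312, 153.02145385742188), (169.13914489746094, 102.5143051147461), 88.48908233642578)
top tray 0.57 [280. 128.] 536 bgr [149.5 157.5 155.5] med [0.7484 0.0487 0.0815]
  rect ((742.938720703125, 48.78070831298828), (20.371274948120117, 57.100460052490234), 4.126796245574951)
top plate 0.94 [378. 306.] 427 bgr [141.  67.  35.] med [ 0.3196 -0.211   0.0058]
  rect ((318.9389953613281, -213.82907104492188), (44.934349060058594, 60.45426559448242), 25.41737174987793)
  griptop [ 0.3197 -0.2122  0.0434] ((319.9727783203125, -213.172119140625), (13.697162628173828, 32.41375732421875), 25.749862670898438)
top plate 0.61 [367. 262.] 441 bgr [
[... 2422 characters left out ...]
, 59.790687561035156), 77.062255859375)
  griptop [ 0.4252 -0.1833  0.0408] ((425.4246520996094, -180.53260803222656), (15.363645553588867, 30.850948333740234), 77.61949157714844)
side plate 0.64 [202. 273.] 441 bgr [15. 13. 12.] med [ 0.3294 -0.0943  0.0052]
  rect ((329.49920654296875, -76.33302307128906), (59.25999069213867, 81.18274688720703), 5.072936534881592)
  griptop [ 0.331  -0.0913  0.0406] ((330.8865966796875, -88.61805725097656), (28.810592651367188, 15.50836181640625), 12.249598503112793)
side stand 0.68 [332. 252.] 3365 bgr [101.  96.  93.] med [ 0.6411 -0.172   0.081 ]
  rect ((674.8292846679688, -91.64987182617188), (202.5299835205078, 237.1974639892578), 10.446528434753418)
```

View pics/platecrop.png

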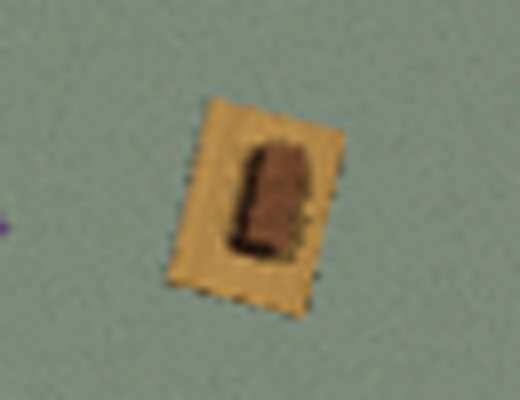

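The crop confirms it: a brass rectangle with a brown wooden grip, centred near crop (265,205). Now I turn the wrist and go above the tray handle.

Request:
{"name": "step_arm", "arguments": {"fingers": [-1,-1,-1,-1,-1,-1,-1,-1], "travel": [[0,0,0],[0,0,0],[0,0,0],[0,0,0],[0,0,0],[0,0,0],[0,0,0],[0,0,0]], "twist": [0.059,0.059,0.059,0.059,0.059,0.059,0.06,0]}}

```text
time_s: 2.9
position: [0.1577, 0.5269, 0.2313]
tool_rot: [[0.018, 1.0, 0.0], [1.0, -0.018, 0.0], [0.0, 0.0, -1.0]]
ft_force: [-0.0, 0.6, 0.2]
grip_width: 0.0858
gripper_force: 0.0
```

Request:
{"name": "step_arm", "arguments": {"fingers": [-1,-1,-1,-1,-1,-1,-1,-1,-1,-1], "travel": [[-0.27,0.44,0],[-0.27,0.44,0],[-0.27,0.44,0],[-0.27,0.44,0],[-0.27,0.44,0],[-0.27,0.44,0],[-0.27,0.44,0],[-0.27,0.44,0],[-0.27,0.44,0],[-0.27,0.44,0]], "twist": [0,0,0,0,0,0,0,0,0,0]}}

```text
time_s: 4.15
position: [0.5936, 0.2472, 0.2314]
tool_rot: [[0.015, 1.0, 0.0], [1.0, -0.015, 0.0], [0.0, 0.0, -1.0]]
ft_force: [-0.2, 0.4, -0.5]
grip_width: 0.0854
gripper_force: 0.0
```

Run:
```python
from h import *
np.set_printoptions(precision=4,suppress=True)
s=monitor.observe(); print(s['time_s'],s['position'],s['tool_rot'],s['q'])
c=optics.get_calibration("wrist"); im,d=optics.get_image("wrist"); cv2.imwrite("pics/w1.png",im)
print(c)
v,u=np.nonzero(d>0); P=lift(c,np.c_[u,v],d[v,u])
box=(P[:,0]>.5)&(P[:,0]<.68)&(P[:,1]>.03)&(P[:,1]<.27)
print('table z',np.median(P[(P[:,2]<.02)][:,2]))
W=P[box&(P[:,2]>.017)&(P[:,2]<.045)&(P[:,1]<.2)]; print('rim',len(W),cv2.minAreaRect((W[:,:2]*1000).astype(np.float32)))
F=P[box&(P[:,2]>.03)&(P[:,2]<.045)]; print('fin',len(F),F.mean(0) if len(F) else 0,cv2.minAreaRect((F[:,:2]*1000).astype(np.float32)) if len(F) else 0)
for r in models.trace("wrist","tray")[:2]:
    A=cloud("wrist",r['mask'],d,c); print(r['confidence'],r['point'],len(A),cv2.minAreaRect((A[:,:2]*1000).astype(np.float32)))
```

```text
4.15 [0.5936 0.2472 0.2314] [[ 0.015   0.9999  0.0001]
 [ 0.9999 -0.015   0.0001]
 [ 0.0001  0.0001 -1.    ]] [12.079  31.465  57.9435  0.0052 90.5869 12.937 ]
{'vertical_fov': 58.11168317851353, 'cx': 276.5136625663395, 'cy': 209.56153202730613, 'distortion': array([-0.079,  0.   ,  0.   ,  0.   ,  0.   ]), 'world_from_camera': array([[ 0.9999,  0.0139,  0.0046,  0.594 ],
       [-0.0146,  0.9472,  0.3203,  0.3291],
       [ 0.0001, -0.3203,  0.9473,  0.3732],
       [ 0.    ,  0.    ,  0.    ,  1.    ]])}
table z -0.0007247601064721276
rim 1765 ((588.386962890625, 135.49615478515625), (128.16156005859375, 94.74867248535156), 88.9951400756836)
fin 509 [0.5896 0.2183 0.0351] ((589.5231323242188, 217.5143280029297), (49.72920227050781, 8.669532775878906), 89.21009826660156)
0.59 [273.5, 267.1] 9298 ((590.399658203125, 157.02789306640625), (171.0959930419922, 97.85491180419922), 88.82331848144531)
```

View pics/w1.png

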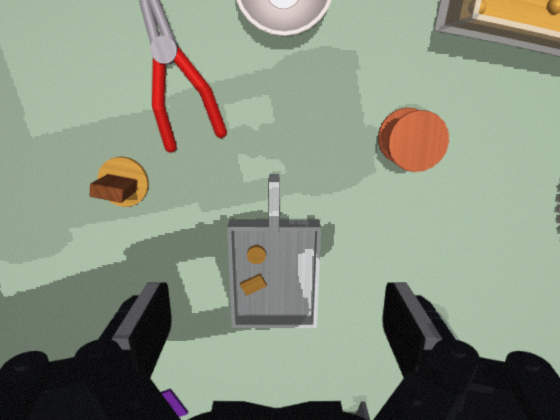

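The wrist view shows the handle fin at about (273,200), the tray below it, and both offcuts inside at (257,254) and (253,285). The fin's middle is at (0.5896, 0.2176) and the tray yaw is about -0.9°. Descending on it.

Request:
{"name": "step_arm", "arguments": {"fingers": [-1,-1,-1,-1,-1,-1,-1], "travel": [[-0.2,-0.04,0.3],[0,0,0.5],[0,0,0.5],[0,0,0.4],[0,0,0.3],[0,0,0.23],[0,0,0]], "twist": [0,0,0,0,0,0,0]}}

```text
time_s: 5.12
position: [0.5867, 0.2286, 0.007]
tool_rot: [[0.016, 1.0, -0.003], [1.0, -0.016, -0.001], [-0.001, -0.003, -1.0]]
ft_force: [-1.1, 0.0, 0.9]
grip_width: 0.0852
gripper_force: 0.0
```

Request:
{"name": "step_arm", "arguments": {"fingers": [1,1,1,1,1,1,1,1], "travel": [[0,0,0],[0,0,0],[0,0,0],[0,0,0],[0,0,0],[0,0,0],[0,0,0],[0,0,0]], "twist": [0,0,0,0,0,0,0,0], "force": 40}}

```text
time_s: 6.12
position: [0.5883, 0.2285, 0.0088]
tool_rot: [[0.02, 1.0, 0.001], [1.0, -0.02, 0.0], [0.0, 0.001, -1.0]]
ft_force: [0.5, -0.6, 5.3]
grip_width: 0.0094
gripper_force: 39.8
```

Request:
{"name": "step_arm", "arguments": {"fingers": [1,1,1,1,1,1,1,1,1,1], "travel": [[-0.12,0.02,0],[-0.12,0.02,0],[-0.12,0.02,0],[-0.12,0.02,0],[-0.12,0.02,0],[-0.12,0.02,0],[-0.12,0.02,0],[-0.12,0.02,0],[-0.12,0.02,0],[-0.12,0.02,0]], "twist": [0,0,0,0,0,0,0,0,0,0]}}

```text
time_s: 7.38
position: [0.6055, 0.1089, 0.0088]
tool_rot: [[0.019, 1.0, 0.0], [1.0, -0.019, 0.002], [0.002, 0.0, -1.0]]
ft_force: [-1.7, 6.6, 6.6]
grip_width: 0.0094
gripper_force: 40.1
```

Request:
{"name": "step_arm", "arguments": {"fingers": [1,1,1,1,1,1], "travel": [[0,0,0],[0,0,0],[0,0,0],[0,0,0],[0,0,0],[0,0,0]], "twist": [-0.013,-0.013,-0.013,-0.013,-0.013,0]}}

```text
time_s: 8.12
position: [0.6048, 0.1076, 0.0086]
tool_rot: [[-0.184, 0.983, -0.002], [0.983, 0.184, -0.001], [-0.0, -0.002, -1.0]]
ft_force: [-4.3, -1.9, 8.8]
grip_width: 0.0093
gripper_force: 40.3
```

Run:
```python
from h import *
np.set_printoptions(precision=4,suppress=True)
s=monitor.observe(); print(s['time_s'],s['position'],s['ft_force'])
out=[]
for n in ["wrist","top"]:
    c=optics.get_calibration(n); im,d=optics.get_image(n); np.save(f'{n}2.npy',d); cv2.imwrite(f"pics/{n}2.png",im); out.append(im if n=="wrist" else cv2.resize(im[130:230,210:410],(560,280)))
    v,u=np.nonzero(d>0); P=lift(c,np.c_[u,v],d[v,u])
    for a,b,tag in [((.5,.68,-.02,.075),(.017,.028),'rim'),((.5,.68,.06,.2),(.03,.04),'fin'),((.55,.75,-.25,-.03),(.03,.044),'standlow')]:
        W=P[(P[:,0]>a[0])&(P[:,0]<a[1])&(P[:,1]>a[2])&(P[:,1]<a[3])&(P[:,2]>b[0])&(P[:,2]<b[1])]
        if len(W)>5: print(n,tag,len(W),W.min(0),W.max(0),cv2.minAreaRect((W[:,:2]*1000).astype(np.float32)))
    if n=="top":
        r=models.trace("top","tray")[0]; A=cloud(n,r['mask'],d,c); print(r['confidence'],r['point'],cv2.minAreaRect((A[:,:2]*1000).astype(np.float32)))
cv2.imwrite('pics/m2.png',cv2.resize(np.vstack(out),None,fx=.85,fy=.85))
```

```text
8.125 [0.6048 0.1076 0.0086] [-4.2579 -1.9419  8.7631]
wrist rim 202 [0.5718 0.0342 0.0171] [0.6597 0.0738 0.0229] ((613.1453857421875, 57.67707443237305), (89.37520599365234, 30.891237258911133), 11.176661491394043)
wrist fin 4143 [0.5847 0.0705 0.03  ] [0.621 0.122 0.04 ] ((610.5965576171875, 99.31086730957031), (35.20838928222656, 50.859901428222656), 28.50904655456543)
top rim 110 [ 0.5684 -0.0198  0.017 ] [0.6768 0.0547 0.0272] ((622.5994873046875, 17.430471420288086), (73.64472198486328, 108.94051361083984), 89.50578308105469)
top standlow 36 [ 0.5745 -0.2141  0.0301] [ 0.7036 -0.0652  0.0436] ((649.54150390625, -139.53530883789062), (132.5750274658203, 128.39076232910156), 10.101601600646973)
0.93 [298.5, 183.0] ((612.3372192382812, 3.4655838012695312), (122.37425994873047, 113.6987075805664), 7.861413478851318)
```

View pics/m2.png

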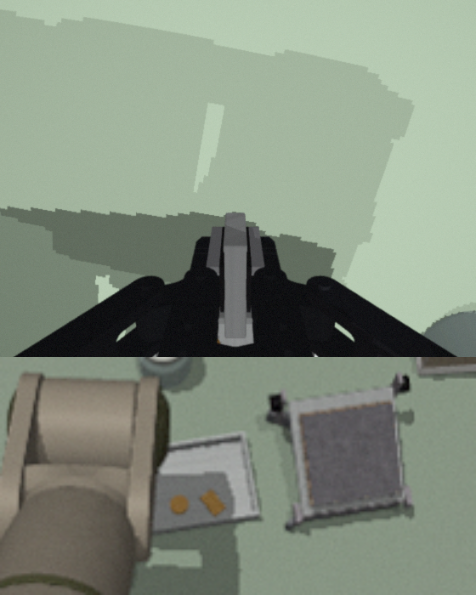

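The tray is lined up with the slot: in the lower panel its front edge is at (250,475), ahead of the stand's mouth at (285,460), and both offcuts are inside. Its lateral offset from the stand axis comes out near 0. Pushing in.

Request:
{"name": "step_arm", "arguments": {"fingers": [1,1,1,1,1,1,1,1,1], "travel": [[-0.12,0,0],[-0.12,0,0],[-0.12,0,0],[-0.12,0,0],[-0.12,0,0],[-0.12,0,0],[-0.12,0,0],[-0.12,0,0],[0,0,0]], "twist": [0,0,0,0,0,0,0,0,0]}}

```text
time_s: 9.4
position: [0.6234, 0.0133, 0.0087]
tool_rot: [[-0.183, 0.983, 0.001], [0.983, 0.183, 0.0], [-0.0, 0.001, -1.0]]
ft_force: [-0.2, -1.3, 5.7]
grip_width: 0.0094
gripper_force: 39.9
```

Request:
{"name": "step_arm", "arguments": {"fingers": [1,1,1,1,1], "travel": [[-0.1,0,0],[-0.1,0,0],[-0.1,0,0],[-0.1,0,0],[0,0,0]], "twist": [0,0,0,0,0]}}

```text
time_s: 10.02
position: [0.6307, -0.0257, 0.0088]
tool_rot: [[-0.183, 0.983, 0.0], [0.983, 0.183, 0.0], [0.0, 0.001, -1.0]]
ft_force: [-0.3, 0.6, 6.4]
grip_width: 0.0092
gripper_force: 40.0
```

Request:
{"name": "step_arm", "arguments": {"fingers": [1,1,1], "travel": [[-0.03,0,0],[-0.03,0,0],[0,0,0]], "twist": [0,0,0]}}

```text
time_s: 10.4
position: [0.6315, -0.0305, 0.0088]
tool_rot: [[-0.184, 0.983, -0.0], [0.983, 0.184, 0.002], [0.002, 0.0, -1.0]]
ft_force: [-1.0, 5.5, 8.5]
grip_width: 0.0095
gripper_force: 40.3
```

Request:
{"name": "step_arm", "arguments": {"fingers": [1,1,1], "travel": [[-0.02,0,0],[-0.01,0,0],[0,0,0]], "twist": [0,0,0]}}

```text
time_s: 10.78
position: [0.632, -0.0331, 0.0088]
tool_rot: [[-0.184, 0.983, -0.0], [0.983, 0.184, 0.002], [0.002, 0.0, -1.0]]
ft_force: [-2.0, 6.8, 7.7]
grip_width: 0.0094
gripper_force: 40.4
```

Request:
{"name": "step_arm", "arguments": {"fingers": [1,1,1], "travel": [[-0.02,0,0],[-0.02,0,0],[0,0,0]], "twist": [0,0,0]}}

```text
time_s: 11.15
position: [0.6325, -0.036, 0.0088]
tool_rot: [[-0.184, 0.983, -0.001], [0.983, 0.184, 0.004], [0.004, 0.0, -1.0]]
ft_force: [-2.0, 11.7, 9.5]
grip_width: 0.0093
gripper_force: 40.5
```

Request:
{"name": "step_arm", "arguments": {"fingers": [-1,-1,-1,-1,-1,-1], "travel": [[0,0,0],[0,0,0],[0,0,0],[0,0,0],[0,0,0],[0,0,0]], "twist": [0,0,0,0,0,0]}}

```text
time_s: 11.9
position: [0.6329, -0.0385, 0.0083]
tool_rot: [[-0.183, 0.983, 0.0], [0.983, 0.183, -0.0], [-0.0, 0.0, -1.0]]
ft_force: [-0.4, -0.2, -0.1]
grip_width: 0.0855
gripper_force: 0.0
```

Request:
{"name": "step_arm", "arguments": {"fingers": [-1,-1,-1,-1,-1,-1,-1], "travel": [[0,0,-0.2],[0,0,-0.4],[0,0,-0.5],[0,0,-0.5],[0,0,-0.3],[0.3,0,0],[0,0,0]], "twist": [0,0,0,0,0,0,0]}}

```text
time_s: 12.78
position: [0.627, -0.0075, 0.1987]
tool_rot: [[-0.185, 0.983, 0.0], [0.983, 0.185, 0.0], [0.0, 0.0, -1.0]]
ft_force: [0.6, -0.4, -0.2]
grip_width: 0.0856
gripper_force: 0.0
```

Run:
```python
from h import *
np.set_printoptions(precision=4,suppress=True)
s=monitor.observe(); print(s['time_s'],s['position'])
for n in ["wrist","top"]:
    c=optics.get_calibration(n); im,d=optics.get_image(n); cv2.imwrite(f"pics/{n}3.png",im); np.save(f'{n}3.npy',d)
    v,u=np.nonzero(d>0); P=lift(c,np.c_[u,v],d[v,u])
    a=np.radians(10.3); S=np.array([.650,-.1397]); D=P[:,:2]-S
    q=np.c_[D@[np.cos(a),np.sin(a)],D@[-np.sin(a),np.cos(a)],P[:,2]]*1000
    F=q[(abs(q[:,0])<30)&(q[:,1]>75)&(q[:,1]<135)&(q[:,2]>30)&(q[:,2]<42)]
    print(n,'fin in stand',len(F), F.min(0),F.max(0),cv2.minAreaRect(F[:,:2].astype(np.float32))) if len(F)>5 else print(n,'nofin')
    for q in ["stage_tip","pad"]:
        for r in models.landmark_of(n,q)[:1]:
            u,v=r['point']; print(q,r['confidence'],r['point'],lift(c,[[u,v]],[d[int(v),int(u)]]))
```

```text
12.775 [ 0.627  -0.0075  0.1987]
wrist fin in stand 582 [-4.376  75.1535 30.154 ] [  5.5042 119.0878  37.321 ] ((0.4561777114868164, 97.12742614746094), (9.75244426727295, 43.942230224609375), 0.46594250202178955)
stage_tip 0.69 [336.3, 376.5] [[ 0.7374 -0.2265 -0.0012]]
pad 0.64 [254.9, 371.7] [[ 0.6346 -0.1457  0.099 ]]
top nofin
stage_tip 0.59 [352.7, 145.4] [[ 0.7324 -0.146   0.0001]]
pad 0.59 [357.0, 170.1] [[ 0.636  -0.1437  0.0992]]
```

View pics/wrist3.png

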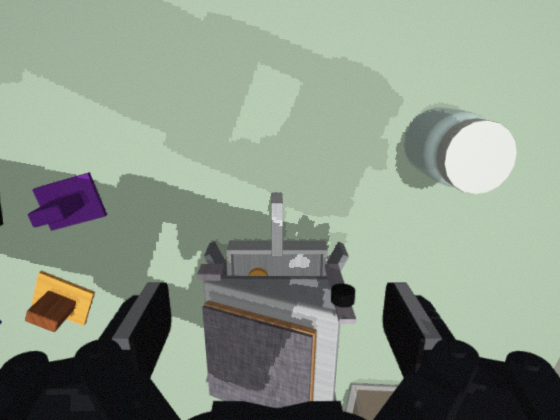

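The tray is home: fin tip about 119 mm along stand y, so tray y is about 9–10 mm, lateral 0.5 mm. It can be seen seated at (275,262), and the plate is at (60,300). Next, over to the plate.

Request:
{"name": "step_arm", "arguments": {"fingers": [-1,-1,-1,-1,-1], "travel": [[-0.265,-0.458,0],[-0.265,-0.458,0],[-0.265,-0.458,0],[-0.265,-0.458,0],[-0.265,-0.458,0]], "twist": [0,0,0,0,0]}}

```text
time_s: 13.7
position: [0.4252, -0.1825, 0.1984]
tool_rot: [[-0.183, 0.983, 0.0], [0.983, 0.183, -0.0], [-0.0, 0.0, -1.0]]
ft_force: [-0.2, -0.4, 1.2]
grip_width: 0.0855
gripper_force: 0.0
```

Request:
{"name": "step_arm", "arguments": {"fingers": [-1,-1,-1,-1,-1,-1,-1,-1], "travel": [[0,0,0],[0,0,0],[0,0,0],[0,0,0],[0,0,0],[0,0,0],[0,0,0],[0,0,0]], "twist": [-0.052,-0.052,-0.052,-0.052,-0.052,-0.052,-0.052,0]}}

```text
time_s: 14.7
position: [0.4265, -0.1816, 0.1983]
tool_rot: [[-0.97, 0.242, -0.0], [0.242, 0.97, -0.0], [0.0, -0.0, -1.0]]
ft_force: [-1.5, 0.3, -0.2]
grip_width: 0.0853
gripper_force: 0.0
```

Run:
```python
from h import *
np.set_printoptions(precision=4,suppress=True)
s=monitor.observe(); print(s['time_s'],s['position'],s['tool_rot'][:,:2],s['q'])
n="wrist";c=optics.get_calibration(n); im,d=optics.get_image(n); cv2.imwrite(f"pics/{n}4.png",im)
v,u=np.nonzero(d>0); P=lift(c,np.c_[u,v],d[v,u])
b=(P[:,0]>.37)&(P[:,0]<.48)&(P[:,1]>-.23)&(P[:,1]<-.13)
for lo,hi in [(.003,.009),(.036,.05)]:
    W=P[b&(P[:,2]>lo)&(P[:,2]<hi)]; print(len(W),cv2.minAreaRect((W[:,:2]*1000).astype(np.float32)),np.median(W[:,2]))
```

```text
14.7 [ 0.4265 -0.1816  0.1983] [[-0.9702  0.2423]
 [ 0.2423  0.9702]
 [ 0.     -0.    ]] [ -37.7397   14.9047   90.6591   -0.0016   74.4382 -113.7199]
2211 ((426.3648681640625, -179.93222045898438), (44.0481071472168, 60.361385345458984), 76.99945831298828) 0.004219177685074849
664 ((426.1516418457031, -180.16360473632812), (13.208536148071289, 32.010189056396484), 76.20152282714844) 0.04394586294907593
```

Request:
{"name": "step_arm", "arguments": {"fingers": [-1,-1,-1,-1,-1,-1,-1], "travel": [[0,0.015,0.3],[0,0,0.4],[0,0,0.4],[0,0,0.4],[0,0,0.2],[0,0,0.16],[0,0,0]], "twist": [-0.004,0,0,0,0,0,0]}}

```text
time_s: 15.62
position: [0.4266, -0.1797, 0.0116]
tool_rot: [[-0.973, 0.231, -0.002], [0.231, 0.973, 0.001], [0.002, 0.001, -1.0]]
ft_force: [0.2, 0.3, 0.5]
grip_width: 0.0854
gripper_force: 0.0
```

Request:
{"name": "step_arm", "arguments": {"fingers": [1,1,1,1,1,1,1,1], "travel": [[0,0,0],[0,0,0],[0,0,0],[0,0,0],[0,0,0],[0,0,0],[0,0,0],[0,0,0]], "twist": [0,0,0,0,0,0,0,0], "force": 25}}

```text
time_s: 16.62
position: [0.4271, -0.1798, 0.0126]
tool_rot: [[-0.974, 0.228, 0.0], [0.228, 0.974, -0.0], [-0.0, -0.0, -1.0]]
ft_force: [-0.5, 1.7, 5.9]
grip_width: 0.0134
gripper_force: 28.0
```

Request:
{"name": "step_arm", "arguments": {"fingers": [1,1,1,1,1,1,1], "travel": [[0,0,-0.1],[0,0,-0.3],[0,0,-0.4],[0,0,-0.4],[0,0,-0.4],[0,0,-0.2],[0,0,0]], "twist": [0,0,0,0,0,0,0]}}

```text
time_s: 17.5
position: [0.4272, -0.1799, 0.1935]
tool_rot: [[-0.974, 0.228, 0.002], [0.228, 0.974, -0.002], [-0.003, -0.001, -1.0]]
ft_force: [-0.7, -0.1, -1.4]
grip_width: 0.0134
gripper_force: 27.0
```

Request:
{"name": "step_arm", "arguments": {"fingers": [1,1,1,1,1,1,1,1,1], "travel": [[-0.36,0.155,0],[-0.36,0.155,0],[-0.36,0.155,0],[-0.36,0.155,0],[-0.39,0.155,0],[0,0,0],[0,0,0],[0,0,0],[0,0,0]], "twist": [0,0,0,0,0,-0.044,-0.044,-0.043,0], "force": 20}}

```text
time_s: 18.62
position: [0.6224, -0.1459, 0.1907]
tool_rot: [[-0.984, -0.179, -0.003], [-0.179, 0.984, 0.001], [0.002, 0.002, -1.0]]
ft_force: [-0.2, 0.1, -1.6]
grip_width: 0.0134
gripper_force: 27.0
```

```bash
cat > pl.py <<'E'
from h import *
np.set_printoptions(precision=4,suppress=True)
def look(tag):
    s=monitor.observe(); print(s['time_s'],s['position'],s['tool_rot'][:,1],s['ft_force'],s['wrist_torque'],s['gripper_force'])
    n="side";c=optics.get_calibration(n); im,d=optics.get_image(n); cv2.imwrite(f"pics/{tag}.png",im[150:300,240:420])
    v,u=np.nonzero(d>0); P=lift(c,np.c_[u,v],d[v,u]); B=im[v,u].astype(int)
    near=(np.linalg.norm(P-(s['position']+[0,0,.0]),axis=1)<.06)
    brass=near&(B[:,2]-B[:,0]>40)&(B[:,1]-B[:,0]>20)
    W=P[brass]; print('brass',len(W))
    # stand frame
    a=np.radians(10.3); D=W-np.array([.6357,-.1435,.0995]); q=np.c_[D[:,0]*np.cos(a)+D[:,1]*np.sin(a),-D[:,0]*np.sin(a)+D[:,1]*np.cos(a),D[:,2]]*1000
    if len(q)>10:
        # visible side: edge facing camera and top; fit plane z = k x + m y + b robustly
        A=np.c_[q[:,0],q[:,1],np.ones(len(q))]; w=np.ones(len(q),bool)
        for _ in range(5):
            k=np.linalg.lstsq(A[w],q[w,2],rcond=None)[0]; e=q[:,2]-A@k; w=abs(e)<max(2,1.5*np.std(e[w]))
        print('slope x',np.degrees(np.arctan(k[0])),'slope y',np.degrees(np.arctan(k[1])),'b',k[2],w.sum(),'min',q.min(0),'max',q.max(0))
E
python3 -c "
from pl import *
look('s5')"
```

```text
18.625 [ 0.6224 -0.1459  0.1907] [-0.1792  0.9838  0.0015] [-0.1903  0.1034 -1.6377] [-0.0093  0.0156  0.0005] 26.96668267250061
brass 277
slope x -0.5147291563837016 slope y 0.4018840586140316 b 83.13108208673941 205 min [-45.0515 -23.3768  77.4176] max [ 16.5255  22.7979 124.6423]
```

Request:
{"name": "step_arm", "arguments": {"fingers": [1,1,1,1], "travel": [[0,0,0.3],[0,0,0.25],[0,0,0.1],[0,0,0]], "twist": [0,0,0,0]}}

```text
time_s: 19.18
position: [0.6227, -0.146, 0.127]
tool_rot: [[-0.984, -0.179, -0.001], [-0.179, 0.984, 0.0], [0.001, 0.001, -1.0]]
ft_force: [0.1, -0.1, -1.5]
grip_width: 0.014
gripper_force: 27.0
```

Request:
{"name": "step_arm", "arguments": {"fingers": [1,1,1,1,1], "travel": [[0,0,0.03],[0,0,0.03],[0,0,0.03],[0,0,0.03],[0,0,0]], "twist": [0,0,0,0,0]}}

```text
time_s: 19.8
position: [0.6233, -0.1462, 0.1159]
tool_rot: [[-0.984, -0.18, 0.002], [-0.18, 0.984, -0.001], [-0.001, -0.001, -1.0]]
ft_force: [0.8, -0.2, 4.6]
grip_width: 0.0137
gripper_force: 27.7
```

```bash
python3 -c "
from pl import *
look('s6')"
```

```text
19.8 [ 0.6233 -0.1462  0.1159] [-0.1804  0.9836 -0.0008] [ 0.7698 -0.207   4.6477] [ 0.1107 -0.1502  0.0181] 27.73115962743759
brass 292
slope x 0.007949928596858688 slope y 0.5694894116180403 b 8.331436639211475 189 min [-43.8615 -48.7359 -21.7585] max [20.7246 21.9976 49.1216]
```

Request:
{"name": "step_arm", "arguments": {"fingers": [1,1,1,1,1], "travel": [[0,0,0.02],[0,0,0.02],[0,0,0.02],[0,0,0],[0,0,0]], "twist": [0,0,0,0,0]}}

```text
time_s: 20.48
position: [0.6236, -0.1462, 0.1107]
tool_rot: [[-0.984, -0.18, 0.003], [-0.18, 0.984, -0.001], [-0.003, -0.001, -1.0]]
ft_force: [-0.6, 2.0, 9.0]
grip_width: 0.0135
gripper_force: 28.6
```

```bash
python3 -c "
from pl import *
look('s7')"
```

```text
20.475 [ 0.6236 -0.1462  0.1107] [-0.1805  0.9836 -0.0014] [-0.5909  1.9564  8.9971] [ 0.2503 -0.3637  0.0061] 28.642632365226746
brass 289
slope x 0.36692531392301864 slope y 0.43072535763042447 b 3.200811901374774 197 min [-42.8487 -49.4361 -26.6937] max [21.5261 42.3888 45.9362]
```

Request:
{"name": "step_arm", "arguments": {"fingers": [0.75,0.75,0.72,0.72], "travel": [[0,0,0],[0,0,0],[0,0,0],[0,0,0]], "twist": [0,0,0,0], "force": 20}}

```text
time_s: 21.02
position: [0.6235, -0.1462, 0.1107]
tool_rot: [[-0.984, -0.18, 0.003], [-0.18, 0.984, -0.001], [-0.003, -0.001, -1.0]]
ft_force: [0.0, 1.1, 9.3]
grip_width: 0.0142
gripper_force: 28.6
```

Request:
{"name": "step_arm", "arguments": {"fingers": [0.7,0.7,0.69], "travel": [[0,0,0],[0,0,0],[0,0,0]], "twist": [0,0,0]}}

```text
time_s: 21.4
position: [0.6235, -0.1462, 0.1107]
tool_rot: [[-0.984, -0.18, 0.003], [-0.18, 0.984, -0.001], [-0.003, -0.001, -1.0]]
ft_force: [0.3, 0.7, 8.8]
grip_width: 0.0136
gripper_force: 28.7
```

```bash
python3 -c "
from pl import *
look('s8')"
```

```text
21.4 [ 0.6235 -0.1462  0.1107] [-0.1804  0.9836 -0.0014] [0.286  0.6695 8.8139] [ 0.2337 -0.3508  0.0224] 28.654483258724213
brass 289
slope x 1.1238218123278971 slope y 0.9817099394179474 b 3.3700885511447463 191 min [-42.93   -49.2468 -25.0654] max [21.1505 40.6093 44.927 ]
```

Request:
{"name": "step_arm", "arguments": {"fingers": [0.68,0.68], "travel": [[0,0,0],[0,0,0]], "twist": [0,0]}}

```text
time_s: 21.7
position: [0.6231, -0.1463, 0.1104]
tool_rot: [[-0.984, -0.18, 0.002], [-0.18, 0.984, -0.001], [-0.001, -0.001, -1.0]]
ft_force: [0.3, 1.0, 8.1]
grip_width: 0.0136
gripper_force: 20.1
```

Request:
{"name": "step_arm", "arguments": {"fingers": [0.67,0.67], "travel": [[0,0,0],[0,0,0]], "twist": [0,0]}}

```text
time_s: 21.95
position: [0.6225, -0.1459, 0.1087]
tool_rot: [[-0.984, -0.18, -0.001], [-0.18, 0.984, 0.0], [0.001, 0.001, -1.0]]
ft_force: [0.2, -0.2, -0.4]
grip_width: 0.0145
gripper_force: 0.0
```

Request:
{"name": "step_arm", "arguments": {"fingers": [0.66,0.66], "travel": [[0,0,0],[0,0,0]], "twist": [0,0]}}

```text
time_s: 22.2
position: [0.6227, -0.146, 0.1091]
tool_rot: [[-0.984, -0.18, -0.0], [-0.18, 0.984, 0.0], [0.0, 0.0, -1.0]]
ft_force: [-0.1, 0.2, 0.8]
grip_width: 0.0143
gripper_force: 0.0
```

Released; the plate should now be resting on the pad. Checking.

```bash
python3 -c "
from pl import *
look('s9')
a=cv2.imread('pics/s9.png'); cv2.imwrite('pics/s9b.png',cv2.resize(a,None,fx=3.5,fy=3.5,interpolation=cv2.INTER_CUBIC))"
```

```text
22.2 [ 0.6227 -0.146   0.1091] [-0.1805  0.9836  0.0002] [-0.0532  0.2307  0.7646] [-0.0463  0.0454  0.0052] 0.0
brass 363
slope x 22.070341443629545 slope y 7.661561405728096 b 3.181990366167632 189 min [-63.1305 -48.8953 -40.2322] max [22.2309 21.8276 32.5884]
```

View pics/s9b.png

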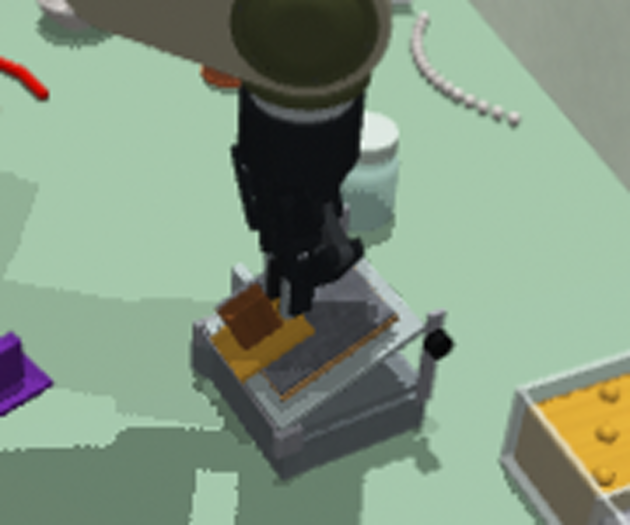

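```bash
cat > pf.py <<'E'
from h import *
np.set_printoptions(precision=1,suppress=True)
a=np.radians(10.3);t=np.radians(24.0);C=np.array([.6357,-.1435,.0995])
ys=np.array([-np.sin(a),np.cos(a),0]);N=np.array([-np.sin(t)*np.cos(a),-np.sin(t)*np.sin(a),np.cos(t)]);xs=np.cross(ys,N);R=np.c_[xs,ys,N]
def pf(cams=("side","top")):
    s=monitor.observe(); g=s['position']+np.array([0,0,.019]); print('t',s['time_s'],'tcp',np.round(s['position'],4),'grasp in pad',((g-C)@R)*1000,'tcp in pad',((s['position']-C)@R)*1000)
    for n in cams:
        c=optics.get_calibration(n); im,d=optics.get_image(n); cv2.imwrite(f"pics/{n}_{s['time_s']:.2f}.png",im)
        v,u=np.nonzero(d>0); P=lift(c,np.c_[u,v],d[v,u]); q=(P-C)@R*1000
        H=cv2.cvtColor(im,cv2.COLOR_BGR2HSV)[v,u].astype(int)
        reg=(abs(q[:,0])<90)&(abs(q[:,1])<60)&(q[:,2]>-25)&(q[:,2]<70)
        warm=reg&(H[:,0]<28)&(H[:,1]>90)&(H[:,2]>50)
        w=q[warm]; hs=H[warm]
        br=w[(hs[:,2]>120)&(hs[:,0]>13)]; gr=w[(hs[:,0]<=13)|(hs[:,2]<=110)]
        for nm,W in (("brass",br),("grip",gr)):
            if len(W)>8:
                print(n,nm,len(W),'lo',np.percentile(W,3,axis=0),'hi',np.percentile(W,97,axis=0),'med',np.median(W,0))
        gt=gr[gr[:,2]>20] if len(gr) else gr
        if len(br)>20:
            A=np.c_[br[:,:2],np.ones(len(br))];w=abs(br[:,2]-np.median(br[:,2]))<6
            for _ in range(5):
                k=np.linalg.lstsq(A[w],br[w,2],rcond=None)[0];w=abs(br[:,2]-A@k)<2.5
            print(n,'plane rel pad deg x,y',np.degrees(np.arctan(k[:2])),'h',k[2],w.sum(),cv2.minAreaRect(br[w][:,:2].astype(np.float32)))
        padm=reg&(H[:,1]<60)&(H[:,2]<120)&(abs(q[:,0])<40)&(abs(q[:,1])<40)&(abs(q[:,2])<15); print(n,'pad z',np.median(q[padm][:,2]),padm.sum())
E
python3 -c "
from pf import *
pf()"
```

```text
t 22.25 tcp [ 0.6 -0.1  0.1] grasp in pad [-0.4 -0.2 31.5] tcp in pad [-8.1 -0.2 14.2]
side brass 118 lo [-63.3 -21.8   1.2] hi [-9.7 20.   6.9] med [-52.9 -11.4   4.1]
side grip 302 lo [-50.8 -47.7  -8.8] hi [26.8  7.2 45.3] med [-31.3  -6.6  18.3]
side plane rel pad deg x,y [-0.7 -2.2] h 3.3843154258545622 108 ((-37.39250946044922, 1.6946468353271484), (56.813114166259766, 44.08141326904297), 7.457887649536133)
side pad z -1.0016266632824968 363
top pad z nan 0
  return _methods._mean(a, axis=axis, dtype=dtype,
  ret = ret.dtype.type(ret / rcount)
```

The plate slid down flush onto the lower part of the pad: its centre is at pad x ≈ -36, and it lies parallel. That gives the required tilt, so I regrip it there and carry it to the middle.

Request:
{"name": "step_arm", "arguments": {"fingers": [0.4,0.4,0.4,0.4,0.4,0.4], "travel": [[0,0,0],[0,0,0],[0.11,0,0.048],[0.11,0,0.048],[0.11,0,0.048],[0,0,0]], "twist": [0,0,0,0,0,0]}}

```text
time_s: 23.1
position: [0.5897, -0.1521, 0.0947]
tool_rot: [[-0.984, -0.18, -0.001], [-0.18, 0.984, 0.0], [0.001, 0.001, -1.0]]
ft_force: [0.2, -0.1, -0.0]
grip_width: 0.0256
gripper_force: 0.0
```

```bash
python3 -W ignore -c "
from pf import *
pf(('side',))
im=cv2.imread(sorted(__import__('glob').glob('pics/side_*.png'))[-1])[200:270,285:385]
cv2.imwrite('pics/c10.png',cv2.resize(im,None,fx=6,fy=6,interpolation=cv2.INTER_CUBIC))"
```

```text
t 23.1 tcp [ 0.6 -0.2  0.1] grasp in pad [-36.9  -0.2  32. ] tcp in pad [-44.7  -0.2  14.7]
side brass 74 lo [-62.9 -46.4  -3.7] hi [ 5.7 21.   6.4] med [-26.8  -9.6   3.8]
side grip 149 lo [-64.1 -48.2  -9.9] hi [34.7  5.6 45.2] med [-36.3 -20.9   2.1]
side plane rel pad deg x,y [-0.9 -2.9] h 3.1196149464626917 66 ((-33.82063674926758, 1.0498771667480469), (38.41337203979492, 61.02607345581055), 86.52985382080078)
side pad z -0.8969464163910571 348
```

View pics/c10.png

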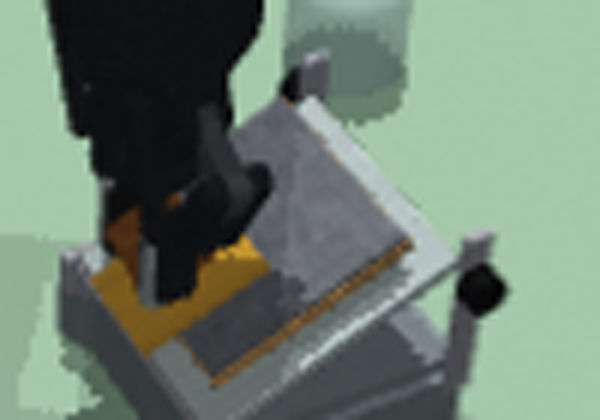

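Request:
{"name": "step_arm", "arguments": {"fingers": [1,1,1,1,1,1], "travel": [[0,0,0],[0,0,0],[0,0,0],[0,0,0],[0,0,0],[0,0,0]], "twist": [0,0,0,0,0,0], "force": 60}}

```text
time_s: 23.9
position: [0.5904, -0.152, 0.0949]
tool_rot: [[-0.984, -0.18, 0.0], [-0.18, 0.984, -0.0], [-0.0, -0.0, -1.0]]
ft_force: [0.5, 1.0, -0.6]
grip_width: 0.0131
gripper_force: 60.5
```

Request:
{"name": "step_arm", "arguments": {"fingers": [1,1,1,1,1,1,1,1], "travel": [[0.06,0,-0.14],[0.06,0,-0.14],[-0.08,0,-0.035],[-0.08,0,-0.035],[-0.08,0,-0.035],[-0.07,0,-0.033],[0,0,0],[0,0,0]], "twist": [0,0,0,0,0,0,0,0]}}

```text
time_s: 24.9
position: [0.6089, -0.1485, 0.1365]
tool_rot: [[-0.984, -0.181, -0.001], [-0.181, 0.984, 0.0], [0.001, 0.0, -1.0]]
ft_force: [0.2, -0.0, -1.0]
grip_width: 0.0132
gripper_force: 60.4
```

```bash
python3 -W ignore -c "
from pf import *
pf(('side','top','wrist'))"
```

```text
t 24.9 tcp [ 0.6 -0.1  0.1] grasp in pad [-2.2 -0.1 62.2] tcp in pad [-9.9 -0.1 44.9]
side brass 126 lo [-29.  -17.8  23.8] hi [28.4 17.3 36.9] med [-0.6 -8.9 34. ]
side grip 130 lo [-39.2 -47.9  -8.2] hi [36.6 16.9 50.6] med [ -3.6 -21.6  28.8]
side plane rel pad deg x,y [-0.9  0.3] h 34.04165734006844 114 ((-1.2571239471435547, -6.138513565063477), (35.880897521972656, 64.06182098388672), 68.74006652832031)
side pad z 0.3409491996849961 479
top pad z 0.27055274563069176 22
wrist brass 3353 lo [-30.6 -21.6  32.7] hi [28.  20.3 35.2] med [-23.3  -0.4  33.9]
wrist grip 229 lo [-18.8 -18.8  33.1] hi [-13.2  17.6  68.5] med [-17.3  -0.5  53.1]
wrist plane rel pad deg x,y [0.1 0.2] h 33.94735134781403 3348 ((-0.9254474639892578, -0.6867313385009766), (60.359745025634766, 44.112491607666016), 0.05439544469118118)
wrist pad z -0.05508053723703464 3830
```

Request:
{"name": "step_arm", "arguments": {"fingers": [1,1,1,1,1], "travel": [[-0.0325,0,0.073],[-0.0325,0,0.073],[-0.0325,0,0.073],[-0.0163,0,0.0365],[0,0,0]], "twist": [0,0,0,0,0]}}

```text
time_s: 25.68
position: [0.6203, -0.1465, 0.1108]
tool_rot: [[-0.984, -0.181, -0.001], [-0.181, 0.984, 0.0], [0.0, 0.0, -1.0]]
ft_force: [-0.3, 0.1, -1.5]
grip_width: 0.013
gripper_force: 60.4
```

Request:
{"name": "step_arm", "arguments": {"fingers": [1,1,1,1,1], "travel": [[-0.0122,0,0.0274],[-0.0122,0,0.0274],[0,0,0],[0,0,0],[0,0,0]], "twist": [0,0,0,0,0]}}

```text
time_s: 26.3
position: [0.6228, -0.1462, 0.106]
tool_rot: [[-0.984, -0.18, 0.001], [-0.18, 0.984, -0.0], [-0.001, -0.0, -1.0]]
ft_force: [-1.3, -0.5, 3.7]
grip_width: 0.0131
gripper_force: 61.2
```

Request:
{"name": "step_arm", "arguments": {"fingers": [1,1,1,1,1], "travel": [[-0.0102,0,0.0228],[-0.0102,0,0.0228],[0,0,0],[0,0,0],[0,0,0]], "twist": [0,0,0,0,0]}}

```text
time_s: 26.92
position: [0.6246, -0.1458, 0.1019]
tool_rot: [[-0.984, -0.18, 0.0], [-0.18, 0.984, -0.001], [-0.0, -0.001, -1.0]]
ft_force: [-4.2, -0.1, 8.5]
grip_width: 0.0133
gripper_force: 61.9
```

```bash
python3 -W ignore -c "
from pf import *
s=monitor.observe();print(s['ft_force'],s['wrist_torque'],s['tool_rot'])
pf(('wrist','side'))"
```

```text
[-4.2 -0.1  8.5] [0.1 0.6 0. ] [[-1.  -0.2  0. ]
 [-0.2  1.  -0. ]
 [-0.  -0.  -1. ]]
t 26.925 tcp [ 0.6 -0.1  0.1] grasp in pad [-1.7 -0.3 24.1] tcp in pad [-9.4 -0.3  6.8]
wrist brass 3439 lo [-30.5 -21.7  -5.6] hi [28.5 20.1 -2.9] med [-22.7  -0.6  -4.3]
wrist grip 3658 lo [-16.8  -7.3  14.1] hi [13.3  5.7 36.9] med [-2.4 -0.6 35.6]
wrist plane rel pad deg x,y [0.  0.2] h -4.297538629263601 3354 ((-0.4259452819824219, -0.8743209838867188), (44.0070686340332, 60.347801208496094), 89.82820129394531)
wrist pad z -9.257467556517529 6648
side brass 98 lo [-29.4 -46.5 -12.2] hi [28.6  9.4 -2. ] med [ 4.3 -9.9 -3.9]
side grip 152 lo [-39.7 -48.3 -17.6] hi [35.  14.1 37.4] med [ -9.  -21.4  -7.6]
side plane rel pad deg x,y [-0.6 -4. ] h -4.459316725921583 89 ((0.3932952880859375, -3.4779720306396484), (30.911972045898438, 58.30959701538086), 87.2573471069336)
side pad z -8.844019368601002 333
```

```bash
python3 -c "
from rig import monitor, close_job
print(monitor.observe()['ft_force']); print(close_job())"
```

```text
[-4.10946918  0.22640835  8.90709311]
the job is handed in; nothing more can be done
None
```

The job is handed in: the tray is home with both offcuts in it, and the gripper still holds the rectangular brass plate flush on the middle of the pad, within about 1 mm and 0.2° and pressed with about 11 N; the judge's verdict was not shown.

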